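# Isolate the shaker, clear the pen, restore power

## Robot

A 7-joint arm with a two-finger parallel gripper is mounted at the origin on the work surface. World frame = base frame: x ahead of the robot, y to its left, z up, the work surface at z = 0. Lengths are in m, angles in rad, forces in N, time in s.
With the tool pointing down it reaches from about 0.4 to 0.85 m from the base axis. Payload 10.4 kg.
Tool frame: the origin (TCP) lies on the centre line of the jaws, within the pads' length; the fingertips stand 11 mm ahead of it and the grasp point (between the pads) lies 8 mm behind it (manip.finger_overhang is the distance from the TCP to the fingertips, in m); z points along the fingers, y is the line along which they close (so a half turn about z gives the same grasp; the last joint's range is limited). The gripper opens to 85 mm and grips with 20 to 120 N. Pads are 22 mm wide; open, the fingers measure 114 mm over their backs; the gripper's body (76 mm by 85 mm) begins 54 mm behind the grasp point. The pads swing forward as they close: fully open they stand 13 mm farther back than shut.
Start: joints at [-0.023, 0.332, -0.065, 1.46, 0.022, 1.35, -0.088], TCP at [0.625, 0, 0.242] pointing down, gripper open.
Joint ranges: [-2.6, 2.6], [-0.5, 2.12], [-1.47, 1.34], [0.16, 2.42], [-1.27, 4.41], [0.06, 2.06], [-2.6, 2.6]. Speed limits (rad/s): [2.22, 2.22, 2.79, 2.79, 3.14, 3.14, 3.14].

## Interface

Orientations are given as a unit quaternion [x, y, z, w].
In Python, from workcell import manip, imaging, workorder gives the robot as it stands.
- The arm moves only by the tool jog_arm, never from a script. Its argument "deltas" is a list of rows, each an object with "gripper": the opening, from 0 (shut) to 1 (fully open); "offset": the shift along the tool's x, y, z in m, a list of three; "rotation": the turn, a rotation vector about the tool's x, y, z in degrees, a list of three. In form: [{"gripper": gripper, "offset": [tx, ty, tz], "rotation": [ax, ay, az]}, ...]. A call has 1 to 20 rows; each row shifts and turns the commanded pose from where the row before left it, along the tool's axes as they then stand; what a row does not reach is not made up. A row lasts 1/10 s, in which the tool goes at most 50 mm and 8.59 degrees, less where a joint would pass 70% of its speed; a pose out of reach is approached as far as the arm can. A call with a gripper value outside its range is refused whole. The fingers move at their own pace and stop on an object; "newtons" is the grip in N (left out, the last holds). Time passes only in rows, so rows that do not move let the fingers close. It gives the time, the measured TCP pose, the force, the opening and the grip force at its end, in the units of the state.
- manip.get_obs(): the state, without advancing time (a new reading comes with each control period).
- imaging.camera(name): name is "scene" or "side" or "wrist"; returns the picture (420x560x3 uint8, blue, green, red); there is no depth.
- imaging.camera_model(name): a dict with "camera_matrix" (3x3 intrinsics, pixels), "world_to_cam" (4x4, takes a point from world to camera coordinates); the wrist camera has in their place "hand_eye" (4x4, takes a point from camera to tool coordinates, whose origin is the TCP and whose axes are the flange's). Camera axes: x right, y up, looking along -z (the intrinsics and any distortion apply to the point x, -y, -z); pixel columns grow to the right and rows downward; lengths in m; the calibration is good to about 2 mm. A picture is of the moment at which its call begins: read the wrist's pose just before it. camera_model takes no time and is no camera call.
- workorder.hand_in(): hands the job in; it is judged then, once.
The state is a dict: "clock": time; "joint_pos": joint angles; "joint_velocities": joint speeds; "tau": joint torques, N m; "position": TCP position; "ee_rot": TCP orientation; "ft_force": force on the tool from outside, world axes, zero at the start; "torque": the same for the moment, N m; "grip_width": opening from 0.0 (shut) to 1.0 (fully open); "grasp_force": force on a finger pad.
Only numpy, scipy, OpenCV 4.12 (cv2) and the standard library are available. Lean on these libraries where they do the work, as an engineer would, in place of code of your own. Each camera call takes 0.05 s, during which the arm holds its last target. There are 200 camera calls.

## Task

A marker pen has been left lying on the platform of the orbital shaker, which is on standby. Turn the isolator handle fully to off, then, with the power off, take the pen off the platform and lay it flat in the pen tray, and finally turn the handle fully back to on. Leave the tube rack on the shaker and the other things on the bench where they stand.

Things in the scene. Friction and masses are not known exactly. Their poses are not given: they have to be found in the camera images.
- handle (a joint): Quarter-turn handle of the rotary isolator, on a vertical axis. 0 rad is on, 1.57 rad is off (also the end stops); the value grows anticlockwise seen from above. It starts on. A spring detent pulls it home to the nearer end: passing halfway (0.785 rad) takes at most about 0.15 N m, beyond that it snaps to the other end and stays there when let go. The isolator box is fixed to the bench.
- handle_grip (a point): Point on the handle's turning axis at mid-height of its black bar. The bar is 66 mm long (nearly centred on the axis, 3 mm more on the tail side), 16 mm wide and 30 mm high (from 15 mm below this point to 15 mm above it), with a narrow nose 8 mm wide and 20 mm high on one end. Below the bar lies a round steel plate, its top 21 mm below this point. This point's own +x axis points along the bar to the nose and turns with the handle.
- handle_nose (a point): Tip of the handle's narrow nose, 42 mm from the axis, the pointer. Nose towards the short bar mark (the isolator's +y side) is off; nose towards the round dot mark (the isolator's +x side) is on.
- isolator: Grey rotary isolator box, 110 x 110 x 66 mm high, fixed to the bench, with a round steel plate and the black handle on top. Origin at the centre of its underside, z up, x and y along its sides.
- shaker: White orbital shaker, fixed, with a flat aluminium platform 220 mm (its x) by 240 mm (its y), platform top 100 mm above the bench. Origin at the centre of its underside, z up. The platform does not move.
- pen: Marker pen, black hexagonal barrel with grey cap, 133 mm long, 15 mm across flats, 17 mm across corners, 30 g, lying on the shaker's platform with its clip (3 mm high) up. Origin on its axis at mid-length of the pen, x along the pen towards the cap, z up through the clip.
- rack: White stepped tube rack, 60 mm (its x) by 180 mm (its y), 48 mm high at the back step, 65 mm to the tops of the tubes standing in it, 0.3 kg, loose, standing on the platform beside the pen. Origin at the centre of its underside. To be left standing there.
- tray: Shallow open white pen tray, fixed, 200 mm (its x) by 120 mm (its y), 25 mm high, walls and floor 4 mm. Origin at the centre of its underside, z up.
- glove_box: Cardboard glove box 90 x 200 x 70 mm high on the bench, a bystander. Origin at the centre of its underside.
- bottle: Jar 64 mm in diameter, 130 mm high, a bystander. Origin at the centre of its underside.
- notebook: Closed notebook 120 x 170 x 14 mm lying on the bench, a bystander. Origin at the centre of its underside.
Mind the look-alikes: they are no part of the job. Of the things that look like the isolator, the largest one is meant. Of the things shaped like the tray, the white one is meant.

How it is judged:
On the way, in this order (a step that is already met when the one before it is completed fails the run):
1. the isolator handle is fully off (value of joint handle above 1.45 rad), for 0.2 s.
2. the pen lies flat in the tray, released, with the handle still off (value of joint handle above 1.45 rad and x of pen in the frame of tray between -0.096 and 0.096 m and y of pen in the frame of tray between -0.056 and 0.056 m and z of pen in the frame of tray below 0.018 m and angle between pen's own x axis and vertical between 1.47 and 1.67 rad and linear speed of pen below 0.02 m/s and contact force between the fingers and pen below 0.05 N), for 0.2 s.
3. the handle is fully on again, the pen in the tray (value of joint handle below 0.12 rad and x of pen in the frame of tray between -0.096 and 0.096 m and y of pen in the frame of tray between -0.056 and 0.056 m and z of pen in the frame of tray below 0.018 m and angle between pen's own x axis and vertical between 1.47 and 1.67 rad), for 0.2 s.
At the end, for the whole second after the job is handed in: The handle rests on (joint below 0.12 rad); the pen lies flat (within 0.1 rad of level) on the tray's floor within its walls, at rest and released; the tube rack stands upright within 15 mm of where it stood on the shaker's platform (all of step 3 and linear speed of pen below 0.02 m/s and contact force between the fingers and pen below 0.05 N and distance of rack from where it was at the start of the episode below 0.015 m and angle between rack's own z axis and vertical below 0.1 rad); the robot touches nothing.
It fails at once if the pen is moved from its place while the power is not off (value of joint handle below 1.27 rad and distance of pen from where it was at the start of the episode above 0.03 m and not (x of pen in the frame of tray between -0.096 and 0.096 m and y of pen in the frame of tray between -0.056 and 0.056 m and z of pen in the frame of tray below 0.018 m and angle between pen's own x axis and vertical between 1.47 and 1.67 rad)).
It fails at once if the tube rack is shoved more than 15 mm or tipped (distance of rack from where it was at the start of the episode above 0.015 m or angle between rack's own z axis and vertical above 0.2 rad).
It fails at once if the glove box, jar or notebook is moved more than 20 mm (distance of any of glove_box, bottle, notebook from where it was at the start of the episode above 0.02 m).
It also fails if it takes over 72 s, if anything falls off the work surface, if the arm or the gripper's body presses on something with over 40 N, if the wrist force passes 120 N, or if a joint passes its speed limit or range.

## Working session

There is one attempt and no reset: what is moved stays moved. The work goes in short steps, Python scripts to look and compute and a tool call to move; the robot and the scene stay as the last step left them, time stands still between calls to the robot, and variables do not carry over. Pictures are saved under pics/ and viewed, at most 10 in all, crops included, and the job is handed in when it is done.

Besides the shell and the picture viewer there is one more tool, called after ">>>" as name(argument=value, ...) on one line, values as JSON. jog_arm: Moves the arm, as the interface text tells. Its arguments: {"type":"object","properties":{"deltas":{"type":"array","items":{"type":"object","properties":{"gripper":{"type":"number"},"offset":{"type":"array","items":{"type":"number"}},"rotation":{"type":"array","items":{"type":"number"}}}}},"newtons":{"type":"number"}},"required":["deltas"]}

```bash
ls; mkdir -p pics; python3 - <<'E'
from workcell import manip, imaging
import cv2
print(manip.get_obs())
for n in ("scene","side","wrist"):
    cv2.imwrite(f"pics/{n}0.png",imaging.camera(n)); print(imaging.camera_model(n))
E
```

```text
pics
{'clock': 0.0, 'joint_pos': array([-0.0226021 ,  0.33285477, -0.06469628,  1.46092994,  0.02159952,
        1.34987613, -0.08850452]), 'joint_velocities': array([-0.00221931,  0.00239671, -0.00022042,  0.00168014, -0.00017972,
        0.0007434 ,  0.00028205]), 'tau': array([ 4.98105128e-04, -6.25449800e+01,  4.97091911e-02, -3.91610491e+01,
        1.63588714e-02,  9.83294769e-03, -6.01235030e-06]), 'position': array([ 6.24652919e-01, -4.49757718e-06,  2.41532016e-01]), 'ee_rot': array([ 7.07101415e-01,  7.07111814e-01, -5.07305820e-04, -4.62336733e-04]), 'ft_force': array([-0.28327672,  0.47436449, -0.13027287]), 'torque': array([0.05609324, 0.00786477, 0.01803028]), 'grasp_force': 0.0, 'grip_width': 0.9980599865677049}
{'camera_matrix': array([[546.8563123 ,   0.        , 265.44734086],
       [  0.        , 546.8563123 , 210.10607975],
       [  0.        ,   0.        ,   1.        ]]), 'world_to_cam': array([[-0.2283676 ,  0.97345902,  0.01502604,  0.11504037],
       [-0.81966757, -0.20057152,  0.53657817,  0.37630964],
       [ 0.52535065,  0.11022071,  0.84371683, -1.79
[... 333 characters left out ...]
28425026, -0.73109686,  0.62024122, -0.22153799],
       [-0.21462715,  0.58198529,  0.78436491, -1.28481563],
       [ 0.        ,  0.        ,  0.        ,  1.        ]])}
{'camera_matrix': array([[310.41725279,   0.        , 283.13187469],
       [  0.        , 310.41725279, 207.42354205],
       [  0.        ,   0.        ,   1.        ]]), 'hand_eye': array([[ 5.72975546e-05,  9.48795289e-01,  3.15891590e-01,
         8.27687641e-02],
       [ 9.99999918e-01, -1.81001029e-04,  3.62261539e-04,
        -3.00997079e-04],
       [ 4.00888745e-04,  3.15891544e-01, -9.48795221e-01,
        -1.33181752e-01],
       [ 0.00000000e+00,  0.00000000e+00,  0.00000000e+00,
         1.00000000e+00]])}
```

View pics/scene0.png

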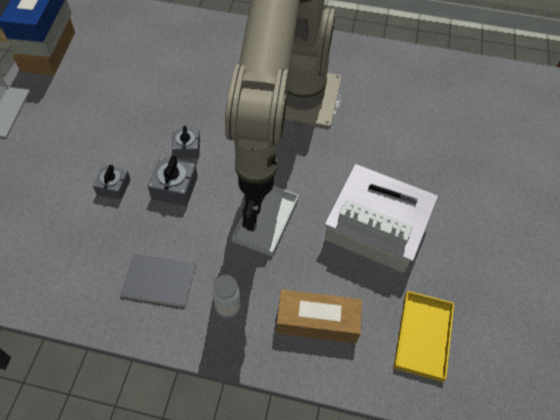

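View pics/side0.png

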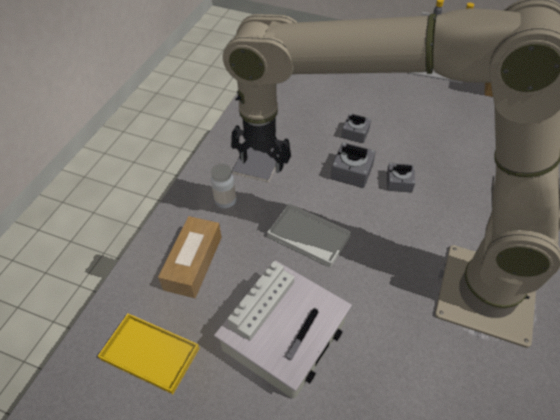

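View pics/wrist0.png

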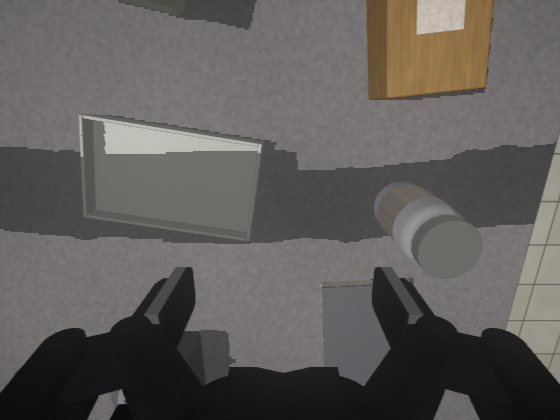

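The scene view shows the largest isolator at about (173,178), the pen on the shaker at (393,193) and the white tray at (265,220). In the side view they are at (353,163), (302,333) and (308,235). I'll zoom in on the isolator and pen.

```bash
cat > h.py <<'E'
import numpy as np, cv2
from scipy.spatial.transform import Rotation as R
from workcell import manip, imaging
def cam(n,obs=None):
    m=imaging.camera_model(n)
    if n!="wrist": return m["camera_matrix"],np.linalg.inv(m["world_to_cam"])
    o=obs or manip.get_obs(); T=np.eye(4); T[:3,:3]=R.from_quat(o["ee_rot"]).as_matrix(); T[:3,3]=o["position"]
    return m["camera_matrix"],T@m["hand_eye"]
def ray(c,p):
    K,T=c; d=np.linalg.inv(K)@[p[0],p[1],1]; d=T[:3,:3]@(d*[1,-1,-1]); return T[:3,3],d/np.linalg.norm(d)
def onz(c,p,z):
    o,d=ray(c,p); return o+d*(z-o[2])/d[2]
def tri(*cps):
    A=0;b=0
    for c,p in cps:
        o,d=ray(c,p); M=np.eye(3)-np.outer(d,d); A=A+M; b=b+M@o
    return np.linalg.solve(A,b)
def proj(c,P):
    K,T=c; q=np.linalg.inv(T)@np.r_[P,1]; u=K@(q[:3]*[1,-1,-1]); return u[:2]/u[2]
E
python3 - <<'E'
import cv2,numpy as np
s=cv2.imread("pics/scene0.png");d=cv2.imread("pics/side0.png")
def c(i,x,y): return cv2.resize(i[y:y+75,x:x+100],(400,300),interpolation=cv2.INTER_CUBIC)
cv2.imwrite("pics/m.png",np.vstack([np.hstack([c(s,125,140),c(d,305,130)]),np.hstack([c(s,345,165),c(d,255,295)])]))
E
```

```text
(no output)
```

View pics/m.png

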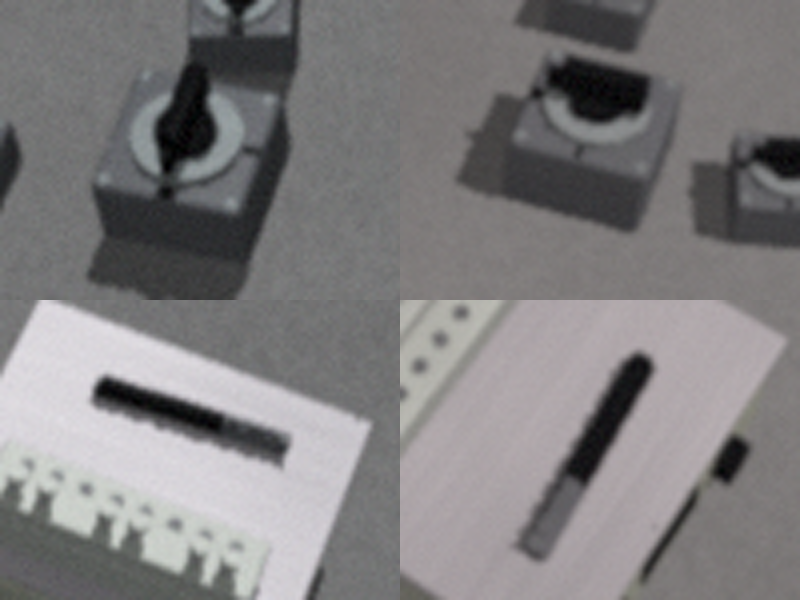

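The crops show the isolator's four top corners, its dot mark at the nose, the bar mark to the right, and both pen ends. Next I'll turn these into positions.

```bash
python3 - <<'E'
from h import *
np.set_printoptions(precision=4,suppress=True)
S,D=cam("scene"),cam("side"); W=cam("wrist")
sc=[(161.25,157),(196.25,163.75),(187,193.75),(148.75,185)]
print("iso S",np.array([onz(S,p,.066) for p in sc]), np.mean([onz(S,p,.066) for p in sc],0))
sd=[(342,143),(375.5,151.25),(366.25,173.75),(333,165)]
print("iso D",np.array([onz(D,p,.066) for p in sd]),np.mean([onz(D,p,.066) for p in sd],0))
print("dot",onz(S,(125+165/4,140+190/4),.066),"bar",onz(S,(125+250/4,140+152/4),.066), onz(D,(305+180/4,130+152/4),.066))
for c,a,b in((S,(345+97/4,165+90/4),(345+287/4,165+147/4)),(D,(255+243/4,295+62/4),(255+130/4,295+250/4))):
    a,b=onz(c,a,.108),onz(c,b,.108); print("pen",a,b,(a+b)/2,np.linalg.norm(b-a),np.degrees(np.arctan2(*(b-a)[1::-1])))
t=np.array([onz(W,p,.025) for p in [(80,115),(263,146),(250,241),(83,217)]]); print("tray",t,t.mean(0),np.linalg.norm(t-np.roll(t,1,0),axis=1))
for i in range(4): v=t[(i+1)%4]-t[i]; print(np.degrees(np.arctan2(v[1],v[0])))
r=[onz(S,(345+x/4,165+(y-300)/4),.148) for x,y in((10,445),(262,545))];print("rackedge top back",r)
print(R.from_quat(manip.get_obs()["ee_rot"]).as_matrix())
E
```

```text
iso S [[ 0.398  -0.3326  0.066 ]
 [ 0.3972 -0.2283  0.066 ]
 [ 0.502  -0.2225  0.066 ]
 [ 0.4992 -0.334   0.066 ]] [ 0.4491 -0.2793  0.066 ]
iso D [[ 0.4992 -0.3282  0.066 ]
 [ 0.393  -0.3312  0.066 ]
 [ 0.3946 -0.2309  0.066 ]
 [ 0.4966 -0.229   0.066 ]] [ 0.4458 -0.2798  0.066 ]
dot [ 0.4957 -0.2844  0.066 ] bar [ 0.4509 -0.2373  0.066 ] [ 0.4458 -0.2357  0.066 ]
pen [0.3924 0.2587 0.108 ] [0.4081 0.3872 0.108 ] [0.4002 0.323  0.108 ] 0.1293923200425846 83.02805192755102
pen [0.3843 0.2598 0.108 ] [0.4048 0.3864 0.108 ] [0.3945 0.3231 0.108 ] 0.12828074264839817 80.78426157901107
tray [[ 0.4043  0.0715  0.025 ]
 [ 0.6017  0.0384  0.025 ]
 [ 0.5833 -0.0774  0.025 ]
 [ 0.3836 -0.046   0.025 ]] [ 0.4932 -0.0034  0.025 ] [0.1193 0.2001 0.1172 0.2021]
-9.52864075315884
-99.02649037547982
171.06324550234186
80.00753603088828
rackedge top back [array([0.4778, 0.2069, 0.148 ]), array([0.5143, 0.3706, 0.148 ])]
[[ 0.     1.    -0.001]
 [ 1.    -0.    -0.   ]
 [-0.    -0.001 -1.   ]]
```

>>> jog_arm(deltas=[{"gripper": 1, "offset": [-0.028, -0.018, 0], "rotation": [0, 0, 0]}, {"gripper": 1, "offset": [-0.028, -0.018, 0], "rotation": [0, 0, 0]}, {"gripper": 1, "offset": [-0.028, -0.018, 0], "rotation": [0, 0, 0]}, {"gripper": 1, "offset": [-0.028, -0.018, 0], "rotation": [0, 0, 0]}, {"gripper": 1, "offset": [-0.028, -0.018, 0], "rotation": [0, 0, 0]}, {"gripper": 1, "offset": [-0.028, -0.018, 0], "rotation": [0, 0, 0]}, {"gripper": 1, "offset": [-0.028, -0.018, 0], "rotation": [0, 0, 0]}, {"gripper": 1, "offset": [-0.028, -0.018, 0], "rotation": [0, 0, 0]}, {"gripper": 1, "offset": [-0.028, -0.018, 0], "rotation": [0, 0, 0]}, {"gripper": 1, "offset": [-0.028, -0.018, 0], "rotation": [0, 0, 0]}])

```text
clock: 1.15
position: [0.444, -0.281, 0.2422]
ee_rot: [0.707, 0.707, 0.0, -0.0]
ft_force: [-0.2, 0.5, 0.3]
grip_width: 1.0
grasp_force: 0.0
```

>>> jog_arm(deltas=[{"gripper": 1, "offset": [0, 0, 0], "rotation": [0, 0, 7.5]}, {"gripper": 1, "offset": [0, 0, 0], "rotation": [0, 0, 7.5]}, {"gripper": 1, "offset": [0, 0, 0], "rotation": [0, 0, 7.5]}, {"gripper": 1, "offset": [0, 0, 0], "rotation": [0, 0, 7.5]}, {"gripper": 1, "offset": [0, 0, 0], "rotation": [0, 0, 7.5]}, {"gripper": 1, "offset": [0, 0, 0], "rotation": [0, 0, 7.5]}, {"gripper": 1, "offset": [0, 0, 0], "rotation": [0, 0, 7.5]}, {"gripper": 1, "offset": [0, 0, 0], "rotation": [0, 0, 7.5]}, {"gripper": 1, "offset": [0, 0, 0], "rotation": [0, 0, 7.5]}, {"gripper": 1, "offset": [0, 0, 0], "rotation": [0, 0, 7.5]}, {"gripper": 1, "offset": [0, 0, 0], "rotation": [0, 0, 7.5]}, {"gripper": 1, "offset": [0, 0, 0], "rotation": [0, 0, 7.5]}, {"gripper": 1, "offset": [0, 0, 0], "rotation": [0, 0, 0]}, {"gripper": 1, "offset": [0, 0, 0], "rotation": [0, 0, 0]}])

```text
clock: 2.55
position: [0.4449, -0.2799, 0.2422]
ee_rot: [1.0, 0.002, -0.0, -0.0]
ft_force: [0.4, -0.0, 1.1]
grip_width: 0.996
grasp_force: 0.0
```

```bash
python3 - <<'E'
from h import *
o=manip.get_obs(); print(o["position"],o["joint_pos"],R.from_quat(o["ee_rot"]).as_matrix().round(4),o["clock"])
i=imaging.camera("wrist"); cv2.imwrite("pics/w1.png",i)
E
```

```text
[ 0.4449478  -0.2799078   0.24217838] [ 0.27200022  0.10831791  0.21897892  1.73453345 -0.02439804  1.30160625
 -1.07061366] [[ 1.e+00  4.e-03 -2.e-04]
 [ 4.e-03 -1.e+00  1.e-04]
 [-2.e-04 -1.e-04 -1.e+00]] 2.55
```

View pics/w1.png

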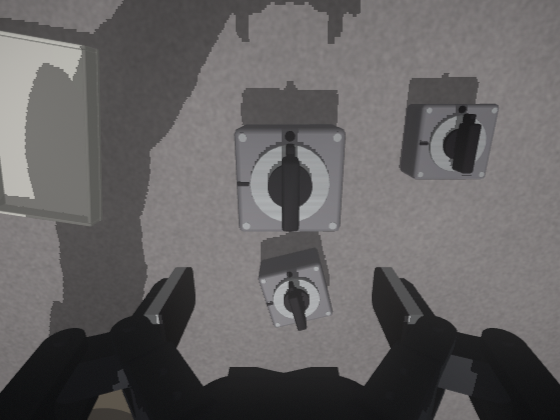

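The wrist view shows the isolator's top corners at about (236,127), (344,127), (342,231) and (238,231). The handle lies along column 290 with its nose at the dot at (290,135), and the plate centre is near (290,182).

```bash
python3 - <<'E'
from h import *
np.set_printoptions(precision=4,suppress=True)
W=cam("wrist"); i=cv2.imread("pics/w1.png")
p=np.array([onz(W,q,.066) for q in [(236,127),(344,127),(342,231),(238,231)]]); print(p,p.mean(0))
g=cv2.cvtColor(i,cv2.COLOR_BGR2GRAY)
m=(g>140).astype(np.uint8); m[:,:236]=0;m[:,345:]=0;m[:127]=0;m[231:]=0
m=cv2.morphologyEx(m,cv2.MORPH_OPEN,np.ones((5,5)))
ys,xs=np.nonzero(m); 
e=cv2.fitEllipse(cv2.convexHull(np.c_[xs,ys].astype(np.int32))); print(e, onz(W,e[0],.070))
b=(g<45).astype(np.uint8); b[:,236:238]=0; n,l,s,c=cv2.connectedComponentsWithStats(b[127:235,240:340]); print(s,c)
for y in (155,220,226): 
    r=np.nonzero(g[y,250:335]<60)[0]+250; print(y,r.min(),r.max(),onz(W,((r.min()+r.max())/2,y),.107))
E
```

```text
[[ 0.5045 -0.2325  0.066 ]
 [ 0.5049 -0.3369  0.066 ]
 [ 0.3961 -0.3419  0.066 ]
 [ 0.3956 -0.2298  0.066 ]] [ 0.4503 -0.2853  0.066 ]
((288.7839050292969, 177.74627685546875), (115.1086654663086, 161.1478729248047), 179.46429443359375) [ 0.4555 -0.2839  0.07  ]
[[    0     0   100   108 10563]
 [   45     4     9    10    69]
 [   47    17     7     5    27]
 [   47    23     1     1     1]
 [   40    26    19    15   129]
 [   59    39     3     2     4]
 [   37    40     2     2     2]
 [   42    42     1     2     2]
 [   42    45     1     1     1]
 [   58    44     1     1     1]
 [   42    68     1     1     1]] [[49.5017 54.1535]
 [49.3913  8.5652]
 [49.6667 18.6667]
 [47.     23.    ]
 [49.4419 32.3798]
 [59.75   39.75  ]
 [37.5    40.5   ]
 [42.     42.5   ]
 [42.     45.    ]
 [58.     44.    ]
 [42.     68.    ]]
155 286 294 [ 0.4841 -0.2841  0.107 ]
220 283 297 [ 0.4241 -0.2847  0.107 ]
226 282 297 [ 0.4182 -0.2843  0.107 ]
```

>>> jog_arm(deltas=[{"gripper": 0.6, "offset": [0.005, 0.004, 0.03], "rotation": [0, 0, 0]}, {"gripper": 0.6, "offset": [0, 0, 0.03], "rotation": [0, 0, 0]}, {"gripper": 0.6, "offset": [0, 0, 0.03], "rotation": [0, 0, 0]}, {"gripper": 0.6, "offset": [0, 0, 0.02], "rotation": [0, 0, 0]}, {"gripper": 0.6, "offset": [0, 0, 0.02], "rotation": [0, 0, 0]}, {"gripper": 0.6, "offset": [0, 0, 0.01], "rotation": [0, 0, 0]}, {"gripper": 0.6, "offset": [0, 0, 0.01], "rotation": [0, 0, 0]}, {"gripper": 0.6, "offset": [0, 0, 0], "rotation": [0, 0, 0]}], newtons=30)

```text
clock: 3.4
position: [0.4497, -0.2837, 0.0916]
ee_rot: [1.0, 0.0, -0.001, -0.0]
ft_force: [-0.1, 0.1, -1.1]
grip_width: 0.601
grasp_force: 0.0
```

>>> jog_arm(deltas=[{"gripper": 0.1, "offset": [0, 0, 0], "rotation": [0, 0, 0]}, {"gripper": 0.1, "offset": [0, 0, 0], "rotation": [0, 0, 0]}, {"gripper": 0.1, "offset": [0, 0, 0], "rotation": [0, 0, 0]}, {"gripper": 0.1, "offset": [0, 0, 0], "rotation": [0, 0, 0]}, {"gripper": 0.1, "offset": [0, 0, 0], "rotation": [0, 0, 0]}, {"gripper": 0.1, "offset": [0, 0, 0], "rotation": [0, 0, 0]}])

```text
clock: 4.0
position: [0.4505, -0.286, 0.0935]
ee_rot: [1.0, -0.0, 0.001, 0.001]
ft_force: [1.3, -7.5, -0.6]
grip_width: 0.18
grasp_force: 36.2
```

>>> jog_arm(deltas=[{"gripper": 0.1, "offset": [0, 0.002, 0], "rotation": [0, 0, 0]}, {"gripper": 0.1, "offset": [0, 0, 0], "rotation": [0, 0, -6]}, {"gripper": 0.1, "offset": [0, 0, 0], "rotation": [0, 0, -6]}, {"gripper": 0.1, "offset": [0, 0, 0], "rotation": [0, 0, -6]}, {"gripper": 0.1, "offset": [0, 0, 0], "rotation": [0, 0, -6]}, {"gripper": 0.1, "offset": [0, 0, 0], "rotation": [0, 0, -6]}, {"gripper": 0.1, "offset": [0, 0, 0], "rotation": [0, 0, -6]}, {"gripper": 0.1, "offset": [0, 0, 0], "rotation": [0, 0, -6]}, {"gripper": 0.1, "offset": [0, 0, 0], "rotation": [0, 0, 0]}])

```text
clock: 4.9
position: [0.4503, -0.2856, 0.0935]
ee_rot: [0.933, 0.36, 0.0, -0.0]
ft_force: [-2.9, 3.2, 8.3]
grip_width: 0.18
grasp_force: 37.4
```

>>> jog_arm(deltas=[{"gripper": 0.1, "offset": [0, 0, 0], "rotation": [0, 0, -6]}, {"gripper": 0.1, "offset": [0, 0, 0], "rotation": [0, 0, -6]}, {"gripper": 0.1, "offset": [0, 0, 0], "rotation": [0, 0, -6]}, {"gripper": 0.1, "offset": [0, 0, 0], "rotation": [0, 0, -6]}, {"gripper": 0.1, "offset": [0, 0, 0], "rotation": [0, 0, -6]}, {"gripper": 0.1, "offset": [0, 0, 0], "rotation": [0, 0, -6]}, {"gripper": 0.1, "offset": [0, 0, 0], "rotation": [0, 0, -6]}, {"gripper": 0.1, "offset": [0, 0, 0], "rotation": [0, 0, -6]}, {"gripper": 0.1, "offset": [0, 0, 0], "rotation": [0, 0, 0]}, {"gripper": 0.1, "offset": [0, 0, 0], "rotation": [0, 0, 0]}])

```text
clock: 5.9
position: [0.4496, -0.2853, 0.0934]
ee_rot: [0.707, 0.707, 0.0, -0.001]
ft_force: [-5.8, 4.8, 12.3]
grip_width: 0.18
grasp_force: 37.9
```

```bash
python3 - <<'E'
from h import *
o=manip.get_obs(); print(o["torque"],o["ft_force"],R.from_quat(o["ee_rot"]).as_matrix().round(3),o["joint_pos"])
E
```

```text
[1.13103395 1.62097091 0.10227584] [-5.82893174  4.78138996 12.32265039] [[-0.001  1.    -0.001]
 [ 1.     0.001  0.001]
 [ 0.001 -0.001 -1.   ]] [ 4.78080970e-01  2.68379791e-01  2.19539719e-03  1.87442065e+00
 -1.44433665e-03  1.00004196e+00  4.81616206e-01]
```

>>> jog_arm(deltas=[{"gripper": 0.8, "offset": [0, 0, 0], "rotation": [0, 0, 0]}, {"gripper": 0.8, "offset": [0, 0, 0], "rotation": [0, 0, 0]}, {"gripper": 0.8, "offset": [0, 0, 0], "rotation": [0, 0, 0]}, {"gripper": 0.8, "offset": [0, 0, -0.02], "rotation": [0, 0, 0]}, {"gripper": 0.8, "offset": [0, 0, -0.035], "rotation": [0, 0, 0]}, {"gripper": 0.8, "offset": [0, 0, -0.035], "rotation": [0, 0, 0]}, {"gripper": 0.8, "offset": [0, 0, -0.035], "rotation": [0, 0, 0]}, {"gripper": 0.8, "offset": [0, 0, -0.035], "rotation": [0, 0, 0]}, {"gripper": 0.8, "offset": [0, 0, 0], "rotation": [0, 0, 0]}])

```text
clock: 6.8
position: [0.4519, -0.2871, 0.2574]
ee_rot: [0.707, 0.707, 0.001, 0.004]
ft_force: [0.3, -1.6, 0.0]
grip_width: 0.796
grasp_force: 0.0
```

```bash
python3 - <<'E'
from h import *
o=manip.get_obs(); print(o["position"],o["ft_force"])
w=cv2.imread("pics/w1.png"); i=imaging.camera("wrist"); cv2.imwrite("pics/w2.png",i)
s=imaging.camera("side"); cv2.imwrite("pics/w2c.png",np.hstack([i[60:320,130:430],cv2.resize(s[120:195,300:400],(347,260))]))
E
```

```text
[ 0.45187052 -0.28706067  0.25742597] [ 0.3422058  -1.64339407  0.02929635]
```

View pics/w2c.png

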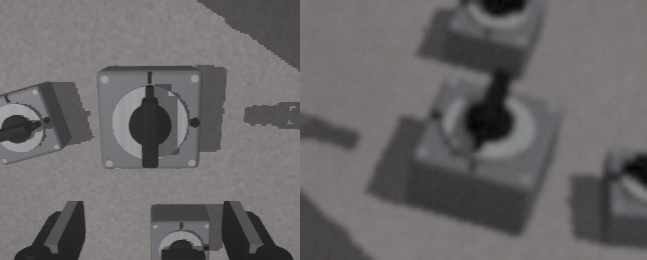

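The nose now points straight at the bar mark (crop (150,78)), so the handle is fully off. Next, to the pen.

>>> jog_arm(deltas=[{"gripper": 0.8, "offset": [0.0305, -0.0028, 0], "rotation": [0, 0, 0]}, {"gripper": 0.8, "offset": [0.0305, -0.0028, 0], "rotation": [0, 0, 0]}, {"gripper": 0.8, "offset": [0.0305, -0.0028, 0], "rotation": [0, 0, 0]}, {"gripper": 0.8, "offset": [0.0305, -0.0028, 0], "rotation": [0, 0, 0]}, {"gripper": 0.8, "offset": [0.0305, -0.0028, 0], "rotation": [0, 0, 0]}, {"gripper": 0.8, "offset": [0.0305, -0.0028, 0], "rotation": [0, 0, 0]}, {"gripper": 0.8, "offset": [0.0305, -0.0028, 0], "rotation": [0, 0, 0]}, {"gripper": 0.8, "offset": [0.0305, -0.0028, 0], "rotation": [0, 0, 0]}, {"gripper": 0.8, "offset": [0.0305, -0.0028, 0], "rotation": [0, 0, 0]}, {"gripper": 0.8, "offset": [0.0305, -0.0028, 0], "rotation": [0, 0, 0]}, {"gripper": 0.8, "offset": [0.0305, -0.0028, 0], "rotation": [0, 0, 0]}, {"gripper": 0.8, "offset": [0.0305, -0.0028, 0], "rotation": [0, 0, 0]}, {"gripper": 0.8, "offset": [0.0305, -0.0028, 0], "rotation": [0, 0, 0]}, {"gripper": 0.8, "offset": [0.0305, -0.0028, 0], "rotation": [0, 0, 0]}, {"gripper": 0.8, "offset": [0.0305, -0.0028, 0], "rotation": [0, 0, 0]}, {"gripper": 0.8, "offset": [0.0305, -0.0028, 0], "rotation": [0, 0, 0]}, {"gripper": 0.8, "offset": [0.0305, -0.0028, 0], "rotation": [0, 0, 0]}, {"gripper": 0.8, "offset": [0.0305, -0.0028, 0], "rotation": [0, 0, 0]}, {"gripper": 0.8, "offset": [0.0305, -0.0028, 0], "rotation": [0, 0, 0]}, {"gripper": 0.8, "offset": [0.0305, -0.0028, 0], "rotation": [0, 0, 0]}])

```text
clock: 8.9
position: [0.3933, 0.3248, 0.2509]
ee_rot: [0.707, 0.707, -0.001, -0.0]
ft_force: [0.5, -0.2, 0.7]
grip_width: 0.8
grasp_force: 0.0
```

>>> jog_arm(deltas=[{"gripper": 0.8, "offset": [0, 0, 0], "rotation": [0, 0, 4]}, {"gripper": 0.8, "offset": [0, 0, 0], "rotation": [0, 0, 4]}, {"gripper": 0.8, "offset": [0, 0, 0], "rotation": [0, 0, 0]}, {"gripper": 0.8, "offset": [0, 0, 0], "rotation": [0, 0, 0]}])

```text
clock: 9.3
position: [0.3938, 0.3237, 0.2514]
ee_rot: [0.754, 0.657, -0.001, -0.0]
ft_force: [-0.0, 0.4, 0.5]
grip_width: 0.801
grasp_force: 0.0
```

```bash
python3 - <<'E'
from h import *
o=manip.get_obs(); print(o["position"],o["joint_pos"],R.from_quat(o["ee_rot"]).as_matrix().round(4),o["clock"])
i=imaging.camera("wrist"); cv2.imwrite("pics/w3.png",i)
E
```

```text
[0.39376195 0.32367118 0.25140736] [-0.15873239  0.12361923 -0.66232823  1.71718565  0.07770733  1.32878114
 -0.97381376] [[ 1.373e-01  9.905e-01 -1.300e-03]
 [ 9.905e-01 -1.373e-01 -7.000e-04]
 [-8.000e-04 -1.100e-03 -1.000e+00]] 9.3
```

View pics/w3.png

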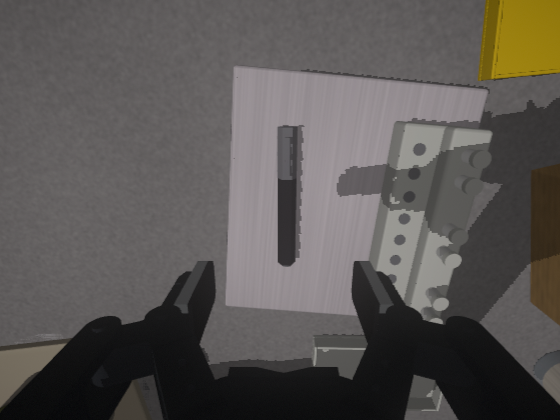

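The pen runs vertically from (288,126) at the cap to (287,266), and the rack is well clear from column 375 on. Its tip sits near the gripper and both ends are visible.

```bash
python3 - <<'E'
from h import *
np.set_printoptions(precision=4,suppress=True)
W=cam("wrist"); g=cv2.cvtColor(cv2.imread("pics/w3.png"),cv2.COLOR_BGR2GRAY)
for y in (140,170,190,220,250): 
    print(y,g[y,270:306])
a,b=onz(W,(288,125),.108),onz(W,(287,267),.108); print(a,b,(a+b)/2,np.linalg.norm(a-b),np.degrees(np.arctan2(a[1]-b[1],a[0]-b[0])))
o=manip.get_obs(); print(R.from_quat(o["ee_rot"]).inv().apply((a+b)/2-o["position"]))
E
```

```text
140 [149 150 149 149 149 149 145 118  88  88  89  89  92  95  95  95  95  95
  96  87  72  67  66  62  62  62  64  79  94  93  92  92  92 116 145 146]
170 [149 149 150 151 148 145 138 113  87  87  88  88  91  93  93  93  93  94
  93  85  66  70  71  61  61  61  71  88  93  93  94  93 116 145 145 147]
190 [148 150 149 145 145 149 149 124  48  47  48  48  49  48  49  48  49  49
  48  48  48  47  46  46  46  48  70  93  93  94  92  91 115 148 151 151]
220 [149 145 147 150 149 148 147 121  48  48  48  48  48  49  48  49  48  48
  47  48  48  47  46  46  46  60  83  92  92  93 100 120 148 148 149 149]
250 [149 151 148 147 147 147 149 124  49  48  48  49  49  49  49  49  50  49
  49  48  49  47  47  47  54  76  93  94 116 145 148 146 145 145 146 146]
[0.4063 0.388  0.108 ] [0.387  0.2513 0.108 ] [0.3967 0.3196 0.108 ] 0.13810157036188744 81.96505184343928
[-0.0035  0.0034  0.1436]
```

>>> jog_arm(deltas=[{"gripper": 0.5, "offset": [-0.0035, 0.0025, 0.03], "rotation": [0, 0, 0]}, {"gripper": 0.5, "offset": [0, 0, 0.03], "rotation": [0, 0, 0]}, {"gripper": 0.5, "offset": [0, 0, 0.03], "rotation": [0, 0, 0]}, {"gripper": 0.5, "offset": [0, 0, 0.02], "rotation": [0, 0, 0]}, {"gripper": 0.5, "offset": [0, 0, 0.015], "rotation": [0, 0, 0]}, {"gripper": 0.5, "offset": [0, 0, 0.008], "rotation": [0, 0, 0]}, {"gripper": 0.5, "offset": [0, 0, 0.004], "rotation": [0, 0, 0]}, {"gripper": 0.5, "offset": [0, 0, 0], "rotation": [0, 0, 0]}, {"gripper": 0.5, "offset": [0, 0, 0], "rotation": [0, 0, 0]}], newtons=25)

```text
clock: 10.25
position: [0.3964, 0.3206, 0.1161]
ee_rot: [0.755, 0.656, 0.001, 0.0]
ft_force: [-0.4, -0.7, 0.3]
grip_width: 0.499
grasp_force: 0.0
```

>>> jog_arm(deltas=[{"gripper": 0.5, "offset": [0, 0, 0.003], "rotation": [0, 0, 0]}, {"gripper": 0.1, "offset": [0, 0, 0], "rotation": [0, 0, 0]}, {"gripper": 0.1, "offset": [0, 0, 0], "rotation": [0, 0, 0]}, {"gripper": 0.1, "offset": [0, 0, 0], "rotation": [0, 0, 0]}, {"gripper": 0.1, "offset": [0, 0, 0], "rotation": [0, 0, 0]}, {"gripper": 0.1, "offset": [0, 0, 0], "rotation": [0, 0, 0]}, {"gripper": 0.1, "offset": [0, 0, 0], "rotation": [0, 0, 0]}])

```text
clock: 10.95
position: [0.3961, 0.3202, 0.1126]
ee_rot: [0.755, 0.656, 0.0, 0.0]
ft_force: [-0.6, -1.0, 5.4]
grip_width: 0.186
grasp_force: 24.7
```

>>> jog_arm(deltas=[{"gripper": 0.1, "offset": [0, 0, -0.01], "rotation": [0, 0, 0]}, {"gripper": 0.1, "offset": [0, 0, -0.02], "rotation": [0, 0, 0]}, {"gripper": 0.1, "offset": [0, 0, -0.03], "rotation": [0, 0, 0]}, {"gripper": 0.1, "offset": [0, 0, -0.03], "rotation": [0, 0, 0]}, {"gripper": 0.1, "offset": [0, 0, -0.03], "rotation": [0, 0, 0]}, {"gripper": 0.1, "offset": [0, 0, -0.02], "rotation": [0, 0, 0]}, {"gripper": 0.1, "offset": [0, 0, 0], "rotation": [0, 0, 0]}])

```text
clock: 11.65
position: [0.3968, 0.3213, 0.2556]
ee_rot: [0.755, 0.656, 0.003, 0.0]
ft_force: [0.4, -0.1, -0.2]
grip_width: 0.183
grasp_force: 24.6
```

>>> jog_arm(deltas=[{"gripper": 0.1, "offset": [-0.0255, 0.0117, 0], "rotation": [0, 0, 0]}, {"gripper": 0.1, "offset": [-0.0255, 0.0117, 0], "rotation": [0, 0, 0]}, {"gripper": 0.1, "offset": [-0.0255, 0.0117, 0], "rotation": [0, 0, 0]}, {"gripper": 0.1, "offset": [-0.0255, 0.0117, 0], "rotation": [0, 0, 0]}, {"gripper": 0.1, "offset": [-0.0255, 0.0117, 0], "rotation": [0, 0, 0]}, {"gripper": 0.1, "offset": [-0.0255, 0.0117, 0], "rotation": [0, 0, 0]}, {"gripper": 0.1, "offset": [-0.0255, 0.0117, 0], "rotation": [0, 0, 0]}, {"gripper": 0.1, "offset": [-0.0255, 0.0117, 0], "rotation": [0, 0, 0]}, {"gripper": 0.1, "offset": [-0.0255, 0.0117, 0], "rotation": [0, 0, 0]}, {"gripper": 0.1, "offset": [-0.0255, 0.0117, 0], "rotation": [0, 0, 0]}, {"gripper": 0.1, "offset": [-0.0255, 0.0117, 0], "rotation": [0, 0, 0]}, {"gripper": 0.1, "offset": [-0.0255, 0.0117, 0], "rotation": [0, 0, 0]}, {"gripper": 0.1, "offset": [0, 0, 0], "rotation": [0, 0, 0]}])

```text
clock: 12.95
position: [0.4926, -0.0064, 0.2514]
ee_rot: [0.757, 0.654, -0.001, -0.0]
ft_force: [-0.5, -1.0, -0.7]
grip_width: 0.185
grasp_force: 24.6
```

>>> jog_arm(deltas=[{"gripper": 0.1, "offset": [0, 0, 0], "rotation": [0, 0, -6.3]}, {"gripper": 0.1, "offset": [0, 0, 0], "rotation": [0, 0, -6.3]}, {"gripper": 0.1, "offset": [0, 0, 0], "rotation": [0, 0, -6.3]}, {"gripper": 0.1, "offset": [0, 0, 0], "rotation": [0, 0, -6.3]}, {"gripper": 0.1, "offset": [0, 0, 0], "rotation": [0, 0, -6.3]}, {"gripper": 0.1, "offset": [0, 0, 0], "rotation": [0, 0, -6.3]}, {"gripper": 0.1, "offset": [0, 0, 0], "rotation": [0, 0, -6.3]}, {"gripper": 0.1, "offset": [0, 0, 0], "rotation": [0, 0, -6.3]}, {"gripper": 0.1, "offset": [0, 0, 0], "rotation": [0, 0, -6.3]}, {"gripper": 0.1, "offset": [0, 0, 0], "rotation": [0, 0, -6.3]}, {"gripper": 0.1, "offset": [0, 0, 0], "rotation": [0, 0, -6.3]}, {"gripper": 0.1, "offset": [0, 0, 0], "rotation": [0, 0, -6.3]}, {"gripper": 0.1, "offset": [0, 0, 0], "rotation": [0, 0, -6.3]}, {"gripper": 0.1, "offset": [0, 0, 0], "rotation": [0, 0, -6.3]}, {"gripper": 0.1, "offset": [0, 0, 0], "rotation": [0, 0, 0]}, {"gripper": 0.1, "offset": [0, 0, 0], "rotation": [0, 0, 0]}])

```text
clock: 14.55
position: [0.4922, -0.002, 0.252]
ee_rot: [0.087, 0.996, 0.0, -0.0]
ft_force: [-0.9, -0.3, 0.2]
grip_width: 0.186
grasp_force: 24.6
```

```bash
python3 - <<'E'
from h import *
o=manip.get_obs(); print(o["position"],o["joint_pos"],R.from_quat(o["ee_rot"]).as_matrix().round(4),o["clock"],o["grip_width"])
i=imaging.camera("wrist"); cv2.imwrite("pics/w4.png",i)
E
```

```text
[ 0.49219082 -0.001967    0.25198588] [ 0.27704173  0.05525639 -0.37672666  1.77009335  0.02075929  1.3206362
  1.29270741] [[-9.849e-01  1.729e-01 -5.000e-04]
 [ 1.729e-01  9.849e-01  2.000e-04]
 [ 5.000e-04  1.000e-04 -1.000e+00]] 14.55 0.18563933114901435
```

View pics/w4.png

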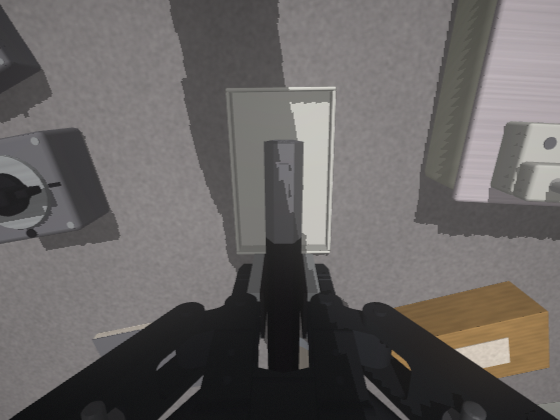

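The pen is held and aligned with the tray (corners at (227,88) to (330,254)), centred over it. I'll lower it now.

>>> jog_arm(deltas=[{"gripper": 0.1, "offset": [0, 0, 0.03], "rotation": [0, 0, 0]}, {"gripper": 0.1, "offset": [0, 0, 0.03], "rotation": [0, 0, 0]}, {"gripper": 0.1, "offset": [0, 0, 0.03], "rotation": [0, 0, 0]}, {"gripper": 0.1, "offset": [0, 0, 0.03], "rotation": [0, 0, 0]}, {"gripper": 0.1, "offset": [0, 0, 0.03], "rotation": [0, 0, 0]}, {"gripper": 0.1, "offset": [0, 0, 0.03], "rotation": [0, 0, 0]}, {"gripper": 0.1, "offset": [0, 0, 0.02], "rotation": [0, 0, 0]}, {"gripper": 0.1, "offset": [0, 0, 0.015], "rotation": [0, 0, 0]}, {"gripper": 0.1, "offset": [0, 0, 0.01], "rotation": [0, 0, 0]}, {"gripper": 0.1, "offset": [0, 0, 0.003], "rotation": [0, 0, 0]}, {"gripper": 0.1, "offset": [0, 0, 0], "rotation": [0, 0, 0]}, {"gripper": 0.1, "offset": [0, 0, 0], "rotation": [0, 0, 0]}])

```text
clock: 15.8
position: [0.493, -0.0023, 0.0251]
ee_rot: [0.086, 0.996, 0.0, 0.001]
ft_force: [-0.0, -0.6, 0.7]
grip_width: 0.183
grasp_force: 24.6
```

>>> jog_arm(deltas=[{"gripper": 0.1, "offset": [0, 0, 0.004], "rotation": [0, 0, 0]}, {"gripper": 0.1, "offset": [0, 0, 0.003], "rotation": [0, 0, 0]}, {"gripper": 0.1, "offset": [0, 0, 0], "rotation": [0, 0, 0]}, {"gripper": 0.1, "offset": [0, 0, 0], "rotation": [0, 0, 0]}])

```text
clock: 16.2
position: [0.4924, -0.0023, 0.0173]
ee_rot: [0.085, 0.996, 0.0, -0.0]
ft_force: [0.2, -0.2, 0.3]
grip_width: 0.182
grasp_force: 24.6
```

>>> jog_arm(deltas=[{"gripper": 0.25, "offset": [0, 0, 0], "rotation": [0, 0, 0]}, {"gripper": 0.4, "offset": [0, 0, 0], "rotation": [0, 0, 0]}, {"gripper": 0.4, "offset": [0, 0, 0], "rotation": [0, 0, 0]}, {"gripper": 0.4, "offset": [0, 0, 0], "rotation": [0, 0, 0]}, {"gripper": 0.4, "offset": [0, 0, -0.01], "rotation": [0, 0, 0]}, {"gripper": 0.4, "offset": [0, 0, -0.03], "rotation": [0, 0, 0]}, {"gripper": 0.6, "offset": [0, 0, -0.04], "rotation": [0, 0, 0]}, {"gripper": 0.8, "offset": [0, 0, -0.04], "rotation": [0, 0, 0]}, {"gripper": 0.8, "offset": [0, 0, -0.04], "rotation": [0, 0, 0]}, {"gripper": 0.8, "offset": [0, 0, -0.04], "rotation": [0, 0, 0]}, {"gripper": 0.8, "offset": [0, 0, -0.035], "rotation": [0, 0, 0]}, {"gripper": 0.8, "offset": [0, 0, 0], "rotation": [0, 0, 0]}, {"gripper": 0.8, "offset": [0, 0, 0], "rotation": [0, 0, 0]}])

```text
clock: 17.5
position: [0.4926, -0.0023, 0.2534]
ee_rot: [0.085, 0.996, -0.0, 0.001]
ft_force: [-0.2, -0.1, -0.3]
grip_width: 0.798
grasp_force: 0.0
```

```bash
python3 - <<'E'
from h import *
o=manip.get_obs(); print(o["position"],R.from_quat(o["ee_rot"]).as_matrix().round(4),o["clock"])
i=imaging.camera("wrist"); cv2.imwrite("pics/w5.png",i)
E
```

```text
[ 0.49262821 -0.00229918  0.25341596] [[-9.854e-01  1.701e-01  2.100e-03]
 [ 1.701e-01  9.854e-01 -2.000e-04]
 [-2.100e-03  1.000e-04 -1.000e+00]] 17.5
```

View pics/w5.png

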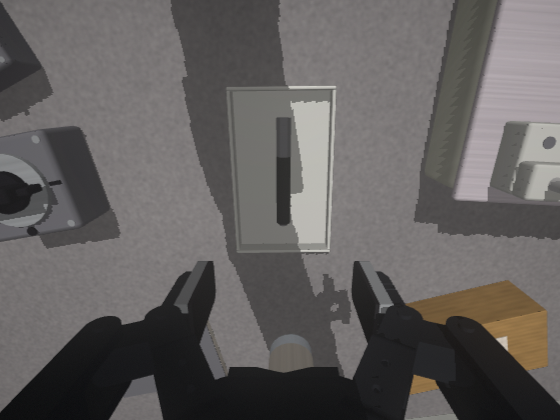

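The pen lies flat in the middle of the tray, from (284,118) to (283,226). Now back to the handle.

>>> jog_arm(deltas=[{"gripper": 0.6, "offset": [0, 0, 0], "rotation": [0, 0, 6.7]}, {"gripper": 0.6, "offset": [0, 0, 0], "rotation": [0, 0, 6.7]}, {"gripper": 0.6, "offset": [0, 0, 0], "rotation": [0, 0, 6.7]}, {"gripper": 0.6, "offset": [0, 0, 0], "rotation": [0, 0, 6.7]}, {"gripper": 0.6, "offset": [0, 0, 0], "rotation": [0, 0, 6.7]}, {"gripper": 0.6, "offset": [0, 0, 0], "rotation": [0, 0, 6.7]}, {"gripper": 0.6, "offset": [0, 0, 0], "rotation": [0, 0, 6.7]}, {"gripper": 0.6, "offset": [0, 0, 0], "rotation": [0, 0, 6.7]}, {"gripper": 0.6, "offset": [0, 0, 0], "rotation": [0, 0, 6.7]}, {"gripper": 0.6, "offset": [0, 0, 0], "rotation": [0, 0, 6.7]}, {"gripper": 0.6, "offset": [0, 0, 0], "rotation": [0, 0, 6.7]}, {"gripper": 0.6, "offset": [0, 0, 0], "rotation": [0, 0, 6.5]}, {"gripper": 0.6, "offset": [0, 0, 0], "rotation": [0, 0, 0]}])

```text
clock: 18.85
position: [0.4918, -0.0024, 0.2511]
ee_rot: [0.708, 0.707, -0.001, -0.001]
ft_force: [-0.1, 0.3, -0.2]
grip_width: 0.605
grasp_force: 0.0
```

>>> jog_arm(deltas=[{"gripper": 0.6, "offset": [-0.0283, -0.0043, 0], "rotation": [0, 0, 0]}, {"gripper": 0.6, "offset": [-0.0283, -0.0043, 0], "rotation": [0, 0, 0]}, {"gripper": 0.6, "offset": [-0.0283, -0.0043, 0], "rotation": [0, 0, 0]}, {"gripper": 0.6, "offset": [-0.0283, -0.0043, 0], "rotation": [0, 0, 0]}, {"gripper": 0.6, "offset": [-0.0283, -0.0043, 0], "rotation": [0, 0, 0]}, {"gripper": 0.6, "offset": [-0.0283, -0.0043, 0], "rotation": [0, 0, 0]}, {"gripper": 0.6, "offset": [-0.0283, -0.0043, 0], "rotation": [0, 0, 0]}, {"gripper": 0.6, "offset": [-0.0283, -0.0043, 0], "rotation": [0, 0, 0]}, {"gripper": 0.6, "offset": [-0.0283, -0.0043, 0], "rotation": [0, 0, 0]}, {"gripper": 0.6, "offset": [-0.0283, -0.0043, 0], "rotation": [0, 0, 0]}, {"gripper": 0.6, "offset": [0, 0, 0], "rotation": [0, 0, 0]}, {"gripper": 0.6, "offset": [0, 0, 0], "rotation": [0, 0, 0]}])

```text
clock: 20.05
position: [0.449, -0.2853, 0.2514]
ee_rot: [0.707, 0.708, -0.0, -0.001]
ft_force: [0.4, -0.1, -0.2]
grip_width: 0.599
grasp_force: 0.0
```

Down to z ≈ 0.093 and grip.

>>> jog_arm(deltas=[{"gripper": 0.6, "offset": [0, 0.001, 0.03], "rotation": [0, 0, 0]}, {"gripper": 0.6, "offset": [0, 0, 0.03], "rotation": [0, 0, 0]}, {"gripper": 0.6, "offset": [0, 0, 0.03], "rotation": [0, 0, 0]}, {"gripper": 0.6, "offset": [0, 0, 0.03], "rotation": [0, 0, 0]}, {"gripper": 0.6, "offset": [0, 0, 0.02], "rotation": [0, 0, 0]}, {"gripper": 0.6, "offset": [0, 0, 0.012], "rotation": [0, 0, 0]}, {"gripper": 0.6, "offset": [0, 0, 0.006], "rotation": [0, 0, 0]}, {"gripper": 0.6, "offset": [0, 0, 0], "rotation": [0, 0, 0]}, {"gripper": 0.1, "offset": [0, 0, 0], "rotation": [0, 0, 0]}, {"gripper": 0.1, "offset": [0, 0, 0], "rotation": [0, 0, 0]}, {"gripper": 0.1, "offset": [0, 0, 0], "rotation": [0, 0, 0]}, {"gripper": 0.1, "offset": [0, 0, 0], "rotation": [0, 0, 0]}, {"gripper": 0.1, "offset": [0, 0, 0], "rotation": [0, 0, 0]}, {"gripper": 0.1, "offset": [0, 0, 0], "rotation": [0, 0, 0]}], newtons=30)

```text
clock: 21.45
position: [0.4498, -0.2856, 0.0954]
ee_rot: [0.707, 0.707, -0.0, -0.0]
ft_force: [-7.5, 2.3, 9.3]
grip_width: 0.179
grasp_force: 30.1
```

>>> jog_arm(deltas=[{"gripper": 0.1, "offset": [0, 0, 0], "rotation": [0, 0, 6]}, {"gripper": 0.1, "offset": [0, 0, 0], "rotation": [0, 0, 6]}, {"gripper": 0.1, "offset": [0, 0, 0], "rotation": [0, 0, 6]}, {"gripper": 0.1, "offset": [0, 0, 0], "rotation": [0, 0, 6]}, {"gripper": 0.1, "offset": [0, 0, 0], "rotation": [0, 0, 6]}, {"gripper": 0.1, "offset": [0, 0, 0], "rotation": [0, 0, 6]}, {"gripper": 0.1, "offset": [0, 0, 0], "rotation": [0, 0, 6]}, {"gripper": 0.1, "offset": [0, 0, 0], "rotation": [0, 0, 6]}, {"gripper": 0.1, "offset": [0, 0, 0], "rotation": [0, 0, 6]}, {"gripper": 0.1, "offset": [0, 0, 0], "rotation": [0, 0, 6]}, {"gripper": 0.1, "offset": [0, 0, 0], "rotation": [0, 0, 6]}, {"gripper": 0.1, "offset": [0, 0, 0], "rotation": [0, 0, 6]}, {"gripper": 0.1, "offset": [0, 0, 0], "rotation": [0, 0, 6]}, {"gripper": 0.1, "offset": [0, 0, 0], "rotation": [0, 0, 6]}, {"gripper": 0.1, "offset": [0, 0, 0], "rotation": [0, 0, 6]}, {"gripper": 0.1, "offset": [0, 0, 0], "rotation": [0, 0, 0]}, {"gripper": 0.1, "offset": [0, 0, 0], "rotation": [0, 0, 0]}])

```text
clock: 23.15
position: [0.4503, -0.2862, 0.0954]
ee_rot: [1.0, -0.0, 0.0, 0.001]
ft_force: [-4.0, -1.0, 6.2]
grip_width: 0.178
grasp_force: 29.8
```

>>> jog_arm(deltas=[{"gripper": 0.8, "offset": [0, 0, 0], "rotation": [0, 0, 0]}, {"gripper": 0.8, "offset": [0, 0, 0], "rotation": [0, 0, 0]}, {"gripper": 0.8, "offset": [0, 0, 0], "rotation": [0, 0, 0]}, {"gripper": 0.8, "offset": [0, 0, -0.02], "rotation": [0, 0, 0]}, {"gripper": 0.8, "offset": [0, 0, -0.035], "rotation": [0, 0, 0]}, {"gripper": 0.8, "offset": [0, 0, -0.035], "rotation": [0, 0, 0]}, {"gripper": 0.8, "offset": [0, 0, -0.035], "rotation": [0, 0, 0]}, {"gripper": 0.8, "offset": [0, 0, -0.035], "rotation": [0, 0, 0]}, {"gripper": 0.8, "offset": [0, 0, 0], "rotation": [0, 0, 0]}, {"gripper": 0.8, "offset": [0, 0, 0], "rotation": [0, 0, 0]}])

```text
clock: 24.15
position: [0.4508, -0.2854, 0.2548]
ee_rot: [1.0, 0.0, 0.001, 0.0]
ft_force: [-0.3, 0.4, -0.2]
grip_width: 0.799
grasp_force: 0.0
```

```bash
python3 - <<'E'
from h import *
o=manip.get_obs(); print(o["position"],o["ft_force"],o["clock"])
i=imaging.camera("wrist"); s=imaging.camera("side")
cv2.imwrite("pics/w6c.png",np.hstack([i[60:320,0:430],s[150:410,200:370]]))
E
```

```text
[ 0.45076946 -0.28540695  0.25476181] [-0.31853383  0.4486582  -0.20290485] 24.15
```

View pics/w6c.png

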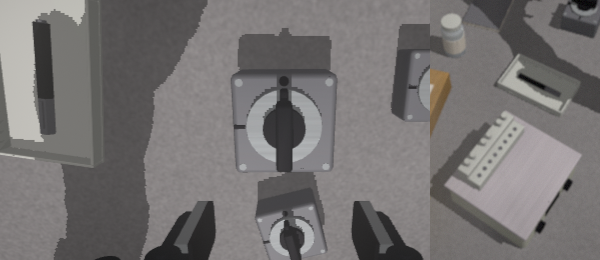

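The handle's nose is back on the dot at (284,80), the pen lies in the tray at (43,80), and the rack is unmoved. I'm handing it in.

```bash
python3 -c "
from workcell import workorder
print(workorder.hand_in())"
```

```text
the job is handed in; nothing more can be done
None
```

The job is handed in, and the camera checks showed each step done: handle turned to off, pen moved from the shaker to lie flat in the white tray, handle turned back to on, and rack still in place. The arm was clear of everything at about 24 s of the 72 s; the hand-in returned no verdict.

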